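Pull out the spice bin and point out the yellow-lidded jar

TASK

Hook your fingertips behind the blue handle of the clear spice bin and, without gripping it, gently slide the bin along the bench towards you until the jar with the yellow lid is fully out from under the wire shelf; do not lift the bin. Then let go of the handle and point at that jar: bring your fingertips just above the middle of its lid, close but without touching, stay there for about two seconds, and finish still pointing. Take nothing out, touch none of the jars, do not bump the wire shelf, and leave the other things where they stand.

Things in the scene. Friction and masses are not known exactly. Their poses are not given: they have to be found in the camera images.
- bin_handle (a point): middle of the blue bow handle on the bin's front: a level round bar 10 mm thick, 120 mm long, 52 mm above the bench, parallel to the front wall, its centre line 45 mm in front of it, joined to the wall at both ends; the gap between bar and wall, 40 x 110 mm, is open above and below for closed fingertips. Axes as the bin's
- bin: clear bin, loose, 186 deep (x) x 192 wide (y) x 75 mm tall, walls 4 mm; 0.9 kg full, slides at 3 to 8 N. Origin: centre of underside; x from the handle side to the back, y left, z up. Front wall stands about 60 mm out from the shelf's edge. Tea sachets fill its first 54 mm (54 mm high); behind them, under the shelf, two rows of three jars 61 mm apart, in any order
- riser: dark steel wire shelf, fixed on the bench over the back of the bin: 200 deep (x) x 420 mm wide (y), deck 147 to 153 mm above the bench, wire legs at both ends. Origin: on the bench under the deck's centre; x points away from the robot (within 0.2 rad), so its front edge is at x = -100 mm. Stock stands on the deck from 45 mm behind that edge
- jar_yellow_top (a point): centre of the top of the yellow lid of the jar to point at; the lid is 43 mm wide and its top lies 100 mm above the jar's underside (104 mm above the bench when in the bin)
- jar_yellow: loose spice jar with a yellow lid, 43 mm wide, 100 mm tall, about 80 g, standing in the bin. Origin: centre of its underside, z up. The jar to point at; it holds yellow spice
- jar_red: loose spice jar with a red lid, 43 mm wide, 100 mm tall, about 80 g, standing in the bin. Origin: centre of its underside, z up
- jar_green: loose spice jar with a green lid, 43 mm wide, 100 mm tall, about 80 g, standing in the bin. Origin: centre of its underside, z up
- jar_blue: loose spice jar with a blue lid, 43 mm wide, 100 mm tall, about 80 g, standing in the bin. Origin: centre of its underside, z up
- jar_white: loose spice jar with a white lid, 43 mm wide, 100 mm tall, about 80 g, standing in the bin. Origin: centre of its underside, z up
- jar_black: loose spice jar with a black lid, 43 mm wide, 100 mm tall, about 80 g, standing in the bin. Origin: centre of its underside, z up
- jam_jar: dark red jam jar with a red lid, 68 mm wide, 85 mm tall, standing on the wire shelf, loose. Origin: centre of its underside, z up
- soup_can: food can with a red label, 72 mm wide, 85 mm tall, standing on the wire shelf, loose. Origin: centre of its underside, z up
- tuna_can: flat can with a blue label, 86 mm wide, 42 mm tall, on the bench to the right of the bin, loose. Origin: centre of its underside, z up
- honey_jar: amber honey jar with a brass lid, 68 mm wide, 88 mm tall, on the bench to the left of the bin, loose. Origin: centre of its underside, z up
- mustard: yellow squeeze bottle with a green cap, 56 mm wide, 165 mm tall, on the bench to the left, loose. Origin: centre of its underside, z up
- tea_box: orange carton 65 x 75 mm, 95 mm tall, on the bench to the right, loose. Origin: centre of its underside, z up
Mind the look-alikes: they are no part of the job. What is shaped like the jar_white but purple or turquoise is not meant.

How it is judged:
By the outcome, as a careful person would: the job done as asked, in the order asked, and still so for the second after the job is handed in, with the robot touching nothing.
It also fails if it takes over 51 s, if anything falls off the work surface, if the arm or the gripper's body presses on something with over 40 N, if the wrist force passes 120 N, or if a joint passes its speed limit or range.

ROBOT

A 7-joint arm with a two-finger parallel gripper is mounted at the origin on the work surface. World frame = base frame: x ahead of the robot, y to its left, z up, the work surface at z = 0. Lengths are in mm, angles in rad, forces in N, time in s.
With the tool pointing down it reaches from about 425 to 825 mm from the base axis. Payload 3.6 kg.
Tool frame: the origin (TCP) lies between the finger pads, 19 mm behind the fingertips; this is the grasp point; z points along the fingers, y is the line along which they close (so a half turn about z gives the same grasp; the last joint's range is limited). The gripper opens to 85 mm and grips with 20 to 120 N. Pads are 22 mm wide; open, the fingers measure 114 mm over their backs; the gripper's body (76 mm by 85 mm) begins 54 mm behind the grasp point. The pads swing forward as they close: fully open they stand 13 mm farther back than shut.
Start: joints at [-1.371, 0.615, -0.013, 1.423, 0.008, 1.103, -0.04], TCP at [145.495, 633.479, 249.997] pointing down, gripper open.
Joint ranges: [-3.12, 3.12], [-0.3, 2.06], [-1.34, 1.32], [0.26, 2.42], [-1.36, 4.5], [0.01, 1.98], [-2.84, 2.84]. Speed limits (rad/s): [2.79, 2.79, 3.14, 3.14, 3.14, 3.14, 3.14].

INTERFACE

Orientations are given as a rotation vector (axis times angle).
In Python, from station import r gives the robot as it stands. The module is installed in compiled form; this text tells all that it offers.
- The arm moves only by the shell command python3 -m jog 'ROWS' [FORCE]. ROWS is JSON, a list of rows, each a list of 3 entries, a list of its own where there are three numbers: the shift along the tool's x, y, z in m, then the turn about the tool's z in rad, then the closure in counts, from 0 (fully open) to 255 (shut). A call has 1 to 8 rows; each row is the pose to reach, as a shift and turn from the pose commanded when the call began, along the tool's axes at that moment; what a row does not reach only later rows make up. A row lasts 1/10 s, in which the tool goes at most 50 mm and 8.59 degrees, less where a joint would pass 70% of its speed; a pose out of reach is approached as far as the arm can. A call with a gripper value outside its range is refused whole. The fingers move at their own pace and stop on an object; FORCE is the grip in N (left out, the last holds). Time passes only in rows, so rows that repeat a pose let the fingers close. It gives the time, the measured TCP pose, the force, the opening and the grip force at its end, in the units of the state.
- r.read_state(): the state, without advancing time (a new reading comes with each control period).
- r.get_image(name): name is "scene" or "top" or "wrist"; returns the picture (400x640x3 uint8, red, green, blue); there is no depth.
- r.get_calibration(name): a dict with "camera_matrix" (3x3 intrinsics, pixels), "origin" and "orientation" of the camera in the world. Camera axes: x right, y up, looking along -z (the intrinsics and any distortion apply to the point x, -y, -z); pixel columns grow to the right and rows downward; lengths in mm; the calibration is good to about 2 mm. The wrist camera is an equidistant fisheye: a pixel r from the principal point sees the ray r / f radians off the axis. A picture is of the moment at which its call begins: read the wrist's pose just before it. get_calibration takes no time and is no camera call; for the wrist camera it gives the pose at the moment of the call.
- r.sign_off(): hands the job in; it is judged then, once.
The state is a dict: "time": time; "qpos": joint angles; "dq": joint speeds; "joint_torque": joint torques, N m; "ee_pos": TCP position; "tcp_rot": TCP orientation; "ft_force": force on the tool from outside, world axes, zero at the start; "ft_torque": the same for the moment, N m; "gripper_width": opening from 0.0 (shut) to 1.0 (fully open); "finger_force": force on a finger pad.
Only numpy, scipy, OpenCV 4.12 (cv2) and the standard library are available. Lean on these libraries where they do the work, as an engineer would, in place of code of your own. Each camera call takes 0.05 s, during which the arm holds its last target. There are 200 camera calls.

## Working session

There is one attempt and no reset: what is moved stays moved. The work goes in short steps, Python scripts to look and compute and a shell command to move; the robot and the scene stay as the last step left them, time stands still between calls to the robot, and variables do not carry over. Pictures are saved under pics/ and viewed, at most 10 in all, crops included, and the job is handed in when it is done.

```bash
mkdir -p pics; cat > h.py <<'E'
import numpy as np, cv2, json
from station import r
from scipy.spatial.transform import Rotation as R
def snap(n,f):
    c=r.get_calibration(n); im=r.get_image(n); cv2.imwrite('pics/'+f,im[:,:,::-1]); return im,c
def Rm(o):
    o=np.array(o,float); return o if o.shape==(3,3) else (R.from_rotvec(o).as_matrix() if o.size==3 else R.from_quat(o).as_matrix())
def ray(c,uv,fish=False):
    K=np.array(c['camera_matrix']); x=(uv[0]-K[0,2])/K[0,0]; y=(uv[1]-K[1,2])/K[1,1]
    if fish:
        t=np.hypot(x,y); s=np.sin(t)/max(t,1e-9); d=np.array([x*s,-y*s,-np.cos(t)])
    else: d=np.array([x,-y,-1.])
    return np.array(c['origin'],float), Rm(c['orientation'])@d
def onplane(c,uv,z,fish=False):
    o,d=ray(c,uv,fish); return o+d*(z-o[2])/d[2]
E
python3 - <<'E'
from h import *
s=r.read_state(); print(s)
for n in('scene','top'):
    im,c=snap(n,n+'0.png'); print(n,c)
print(r.read_state()['time'])
E
```

```text
{'time': 0.0, 'qpos': array([-1.3715103 ,  0.61591596, -0.01259376,  1.4249249 ,  0.00808397,
        1.10340002, -0.04039419]), 'dq': array([-0.00060346, -0.00066646,  0.00018739, -0.00046253, -0.00055613,
        0.00159831,  0.00207698]), 'joint_torque': array([-3.01261889e-04, -4.69213915e+01,  2.59096082e-01, -1.71038300e+01,
        9.95776034e-03,  9.54267627e-03,  4.49182664e-06]), 'ee_pos': array([145.35261964, 632.79281881, 248.83164944]), 'tcp_rot': array([-0.35380881, -3.12134582,  0.00406119]), 'ft_force': array([-0.04133382, -0.13768452,  0.09582775]), 'ft_torque': array([-0.03073445, -0.03659446,  0.04768691]), 'finger_force': 0.0, 'gripper_width': 0.9928747805188053}
scene {'camera_matrix': array([[438.27614214,   0.        , 315.96591395],
       [  0.        , 438.27614214, 197.91162661],
       [  0.        ,   0.        ,   1.        ]]), 'origin': array([ 247.35077955,  -45.79667571, 1212.20733574]), 'orientation': array([ 0.27124124, -0.25885194, -1.50016797])}
top {'camera_matrix': array([[396.32890542,   0.        , 318.74750632],
       [  0.        , 396.32890542, 201.25061581],
       [  0.        ,   0.        ,   1.        ]]), 'origin': array([ 551.00562948,  -17.92412591, 1127.08229733]), 'orientation': array([ 0.05630459, -0.01404877, -1.57773974])}
0.1
```

View pics/scene0.png

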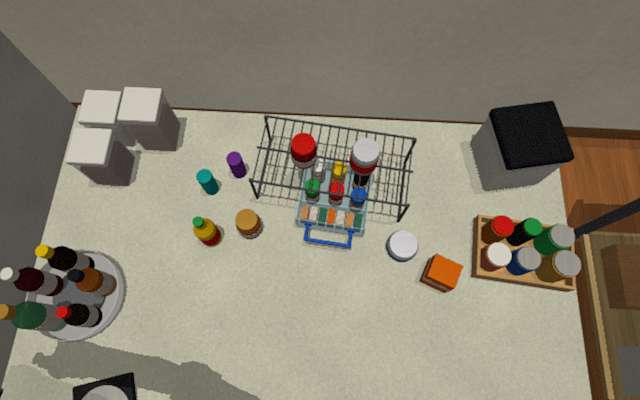

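View pics/top0.png

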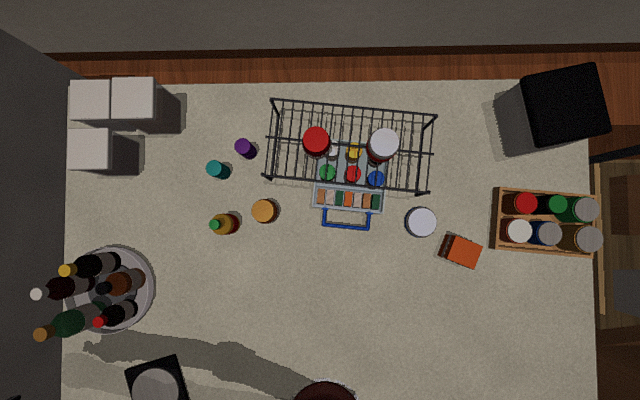

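The scene view shows the bin handle at about (328,240), with the yellow lid in the back row, middle, at (339,170). In the top view the handle is at (346,218), the yellow lid at (354,152), and the shelf's front edge runs from about (266,178) to (430,193). The honey jar and mustard stand to the left, the tuna can and tea box to the right.

```bash
python3 - <<'E'
from h import *
s=r.read_state(); print('tool axes\n',Rm(s['tcp_rot']).round(3))
for n,box in(('scene',(295,215,365,255)),('top',(310,195,395,240))):
    im=cv2.imread(f'pics/{n}0.png'); c=r.get_calibration(n); hsv=cv2.cvtColor(im,cv2.COLOR_BGR2HSV)
    m=cv2.inRange(hsv,(100,130,60),(125,255,255)); M=np.zeros_like(m); x0,y0,x1,y1=box; M[y0:y1,x0:x1]=m[y0:y1,x0:x1]
    nl,lab,st,ce=cv2.connectedComponentsWithStats(M); k=1+np.argmax(st[1:,4]); print(n,st[k],ce[k])
    ys,xs=np.nonzero(lab==k); P=np.array([onplane(c,(x,y),52)for x,y in zip(xs,ys)])
    rect=cv2.minAreaRect(P[:,:2].astype(np.float32)); print('handle rect z52',rect, cv2.boxPoints(rect).round())
    b=cv2.fitLine
    # bar: points within 12mm of min along approx bin x axis
    for it in range(2):
        a=0 if it==0 else a
        ax=np.array([np.cos(a),np.sin(a)]); q=P[:,:2]@ax; S=P[q<np.percentile(q,2)+11,:2]
        d=np.linalg.svd(S-S.mean(0))[2][0]; d=d*np.sign(d[1]); a=np.arctan2(-d[0],d[1])
    t=(S-S.mean(0))@d; print('bar mid',S.mean(0)+d*(t.min()+t.max())/2,'yaw',a,'len',np.ptp(t))
    y=cv2.inRange(hsv,(22,130,90),(34,255,255)); Y=np.zeros_like(y)
    bx=(325,155,352,185) if n=='scene' else (340,140,370,165); Y[bx[1]:bx[3],bx[0]:bx[2]]=y[bx[1]:bx[3],bx[0]:bx[2]]
    ys,xs=np.nonzero(Y); print('yellow',xs.mean(),ys.mean(),xs.min(),xs.max(),ys.min(),ys.max(),onplane(c,(xs.mean(),ys.mean()),104))
im=cv2.imread('pics/top0.png')[90:245,255:445]; cv2.imwrite('pics/crop1.png',cv2.resize(im,None,fx=4,fy=3.8,interpolation=cv2.INTER_CUBIC))
c=r.get_calibration('top'); 
for uv in((266,178),(430,193),(421,222),(264,211),(224,224),(460,250)): print(uv,onplane(c,uv,150 if uv[1]<200 else 60).round())
E
```

```text
tool axes
 [[-0.975  0.224 -0.001]
 [ 0.224  0.975 -0.002]
 [-0.    -0.002 -1.   ]]
scene [304 222  51  26 249] [328.34136546 237.3373494 ]
handle rect z52 ((554.1761474609375, -63.89982604980469), (136.6190185546875, 52.972469329833984), 83.75275421142578) [[ 520. -129.]
 [ 573. -135.]
 [ 588.    1.]
 [ 535.    7.]]
bar mid [531.97432593 -61.48651074] yaw -0.09805416977871943 len 126.48455006350419
yellow 338.6835443037975 168.84810126582278 333 346 161 177 [727.26323129 -83.58967162 104.        ]
top [322 208  51  23 255] [346.0627451  222.05490196]
handle rect z52 ((550.8657836914062, -63.13365936279297), (135.8401641845703, 49.12923812866211), 84.25463104248047) [[ 520. -128.]
 [ 569. -133.]
 [ 582.    2.]
 [ 533.    7.]]
bar mid [531.14873472 -60.81416289] yaw -0.09218997316362569 len 127.10112439289384
yellow 352.6231884057971 150.231884057971 347 358 142 157 [728.69056156 -79.36159773 104.        ]
(266, 178) [654. 139. 150.]
(430, 193) [ 613. -265.  150.]
(421, 222) [ 541. -262.   60.]
(264, 211) [574. 159.  60.]
(224, 224) [539. 268.  60.]
(460, 250) [ 466. -364.   60.]
```

View pics/crop1.png

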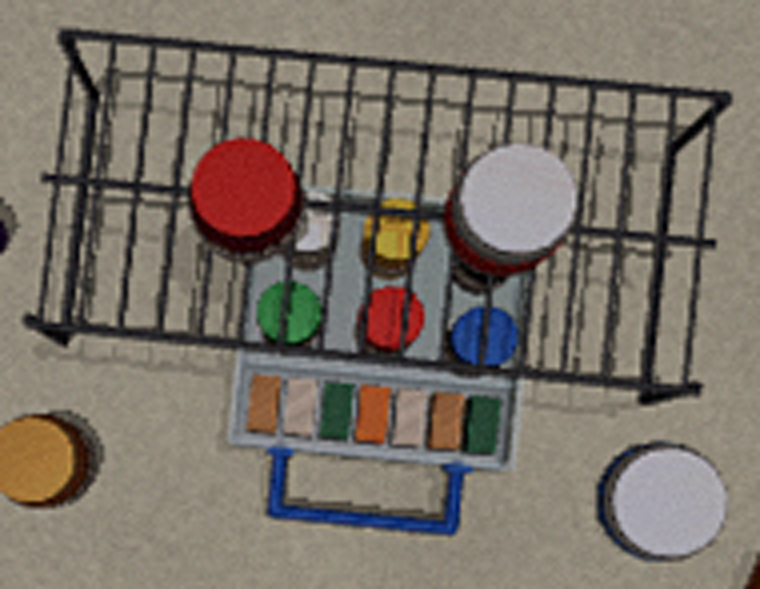

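The zoomed view confirms that yellow is in the back-row middle. The shelf's front edge runs from crop (30,325) to (700,388), and the bin is aligned with it at a yaw of about -0.095. The hook point, in the middle of the gap, is about (557,-63). I'm moving now.

```bash
python3 -m jog '[[[-0.045,-0.018,0],-0.05,255],[[-0.09,-0.037,0],-0.13,255],[[-0.135,-0.056,0],-0.13,255],[[-0.18,-0.075,0],-0.13,255],[[-0.225,-0.093,0],-0.13,255],[[-0.27,-0.112,0],-0.13,255],[[-0.32,-0.134,0],-0.13,255],[[-0.32,-0.134,0],-0.13,255]]'; python3 - <<'E'
from h import *
s=r.read_state(); T=Rm(s['tcp_rot']); print(T.round(3),s['qpos'].round(3)); print((T.T@(np.array([557,-63,250])-s['ee_pos'])).round(1))
E
```

```text
time: 0.9
ee_pos: [435.5, 423.2, 249.4]
tcp_rot: [0.173, 3.131, -0.009]
ft_force: [0.4, -0.7, 0.1]
gripper_width: -0.0
finger_force: 0.0
[[-0.994  0.11   0.005]
 [ 0.11   0.994 -0.006]
 [-0.006 -0.006 -1.   ]] [-0.796  0.547 -0.024  1.555  0.024  1.041  0.632]
[-174.2 -469.9    3.1]
```

```bash
python3 -m jog '[[[-0.018,-0.048,0],0,255],[[-0.036,-0.094,0],0,255],[[-0.054,-0.14,0],0,255],[[-0.072,-0.186,0],0,255],[[-0.09,-0.232,0],0,255],[[-0.107,-0.278,0],0.015,255],[[-0.124,-0.324,0],0.015,255],[[-0.14,-0.37,0],0.015,255]]' && python3 -m jog '[[[-0.012,-0.04,0],0,255],[[-0.024,-0.07,0.02],0,255],[[-0.034,-0.1,0.04],0,255],[[-0.034,-0.1,0.06],0,255],[[-0.034,-0.1,0.08],0,255],[[-0.034,-0.1,0.08],0,255]]'; python3 - <<'E'
from h import *
s=r.read_state(); T=Rm(s['tcp_rot']); print(T.round(3),s['qpos'].round(3)); print((T.T@(np.array([557,-63,170])-s['ee_pos'])).round(1))
im,c=snap('wrist','w1.png'); print(c)
E
```

```text
time: 1.7
ee_pos: [531.4, 47.8, 249.8]
tcp_rot: [-0.174, -3.136, 0.0]
ft_force: [1.7, 0.2, 0.6]
gripper_width: -0.0
finger_force: 0.0
time: 2.3
ee_pos: [551.7, -53.5, 167.0]
tcp_rot: [-0.174, -3.129, -0.0]
ft_force: [-0.7, 0.1, -0.2]
gripper_width: -0.001
finger_force: 0.0
[[-0.994  0.111 -0.008]
 [ 0.111  0.994  0.001]
 [ 0.008 -0.    -1.   ]] [ 0.043  0.567  0.022  1.799 -0.017  0.783  1.533]
[-6.3 -8.9 -3. ]
{'camera_matrix': array([[309.70691629,   0.        , 319.71531882],
       [  0.        , 309.70691629, 192.61719044],
       [  0.        ,   0.        ,   1.        ]]), 'origin': array([470.94105382, -43.45352694, 292.19090396]), 'orientation': array([-0.25846264, -0.23037074,  1.44696004])}
```

View pics/w1.png

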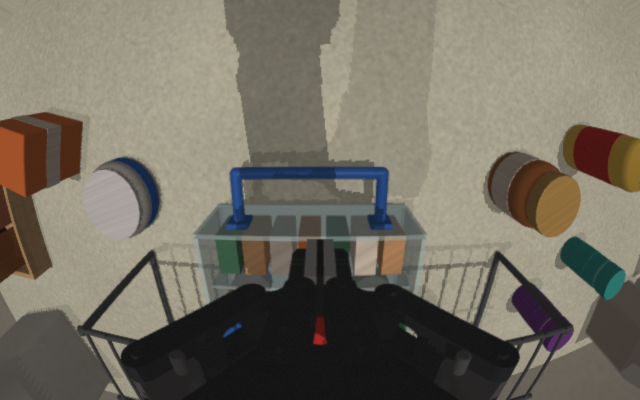

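The wrist view, with image up facing the robot, shows the bar from (233,173) to (387,173), its joints to the wall near row 222, and the closed fingertips near (320,242).

```bash
python3 - <<'E'
from h import *
c=r.get_calibration('wrist')
im=cv2.imread('pics/w1.png'); m=cv2.inRange(cv2.cvtColor(im,cv2.COLOR_BGR2HSV),(100,130,50),(125,255,255)); m[:150]=0;m[182:]=0;m[:,:225]=0;m[:,395:]=0
for u in(250,270,300,320,340,365):
    v=np.nonzero(m[:,u])[0]; print(u,v.min(),v.max(),onplane(c,(u,v.mean()),52,True).round(1))
for u in (232.5,387.5): print(onplane(c,(u,174),52,True).round(1))
print(onplane(c,(240,223),52,True).round(1),onplane(c,(380,223),52,True).round(1))
E
```

```text
250 168 178 [ 528.2 -107.1   52. ]
270 168 177 [529.8 -90.5  52. ]
300 168 177 [532.6 -66.1  52. ]
320 168 177 [534.4 -50.1  52. ]
340 167 177 [535.7 -34.   52. ]
365 168 177 [538.3 -13.8  52. ]
[ 527.2 -122.2   52. ]
[541.4   4.8  52. ]
[ 571.4 -124.4   52. ] [584.5  -3.5  52. ]
```

```bash
python3 -m jog '[[[-0.0065,-0.0075,0.02],0,255],[[-0.0065,-0.0075,0.04],0,255],[[-0.0065,-0.0075,0.06],0,255],[[-0.0065,-0.0075,0.075],0,255],[[-0.0065,-0.0075,0.075],0,255],[[-0.0065,-0.0075,0.075],0,255],[[-0.0065,-0.0075,0.075],0,255]]'; python3 - <<'E'
from h import *
im,c=snap('wrist','w2.png')
cv2.imwrite('pics/w2c.png',cv2.resize(im[130:290,200:440,::-1],None,fx=3,fy=3))
s=r.read_state(); print(s['ee_pos'],c)
E
```

```text
time: 3.05
ee_pos: [560.9, -61.7, 96.5]
tcp_rot: [0.173, 3.134, -0.0]
ft_force: [0.1, 0.3, 0.5]
gripper_width: -0.001
finger_force: 0.0
[560.70010094 -61.72703213  96.44626775] {'camera_matrix': array([[309.70691629,   0.        , 319.71531882],
       [  0.        , 309.70691629, 192.61719044],
       [  0.        ,   0.        ,   1.        ]]), 'origin': array([478.75204548, -51.60268664, 220.80798431]), 'orientation': array([-0.26665784, -0.23831978,  1.44679657])}
```

View pics/w2c.png

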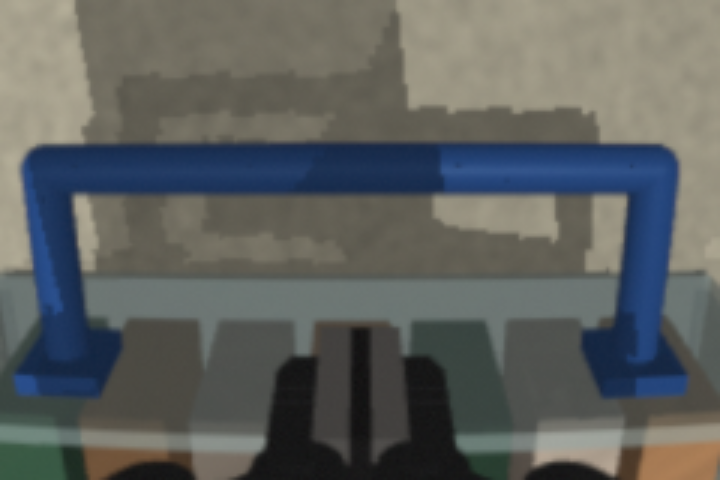

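Close up, the bar is straight across crop rows 145–193. The closed fingertips (crop 275–445, tip at row 325–355) are centred between the handle's arms.

```bash
python3 - <<'E'
from h import *
c=r.get_calibration('wrist')
f=lambda u,v,z:onplane(c,(200+u/3,130+v/3),z,True).round(1)
print('bar',f(360,169,52),'walltop',f(360,430,75),'wall bottom',f(360,273,0),'tip near edge',f(360,326,77.5),f(360,356,77.5))
E
```

```text
bar [531.7 -57.4  52. ] walltop [575.1 -62.2  75. ] wall bottom [576.2 -62.3   0. ] tip near edge [552.  -59.7  77.5] [557.9 -60.3  77.5]
```

```bash
python3 -m jog '[[[0.004,0,0],0,255],[[0.004,0,0.01],0,255],[[0.004,0,0.02],0,255],[[0.004,0,0.03],0,255],[[0.004,0,0.038],0,255],[[0.004,0,0.045],0,255],[[0.004,0,0.045],0,255],[[0.004,0,0.045],0,255]]' && python3 -m jog '[[[0.003,0,0],0,255],[[0.006,0,0],0,255],[[0.008,0,0],0,255],[[0.010,0,0],0,255],[[0.012,0,0],0,255],[[0.014,0,0],0,255],[[0.016,0,0],0,255],[[0.018,0,0],0,255]]'; python3 -c "
from h import *
s=r.read_state();print(Rm(s['tcp_rot']).round(3),s['qpos'].round(3))"
```

```text
time: 3.9
ee_pos: [555.8, -61.4, 49.8]
tcp_rot: [-0.174, -3.136, 0.0]
ft_force: [-0.9, 0.4, -0.2]
gripper_width: -0.003
finger_force: 0.0
time: 4.7
ee_pos: [539.0, -59.4, 50.4]
tcp_rot: [0.174, 3.134, -0.0]
ft_force: [5.0, -0.4, -0.4]
gripper_width: 0.003
finger_force: 2.4
[[-0.994  0.111  0.003]
 [ 0.111  0.994 -0.   ]
 [-0.003  0.    -1.   ]] [ 0.061  0.728  0.014  1.925 -0.019  0.486  1.548]
```

```bash
python3 -m jog '[[[0.004,0,0],0,255],[[0.008,0,0],0,255],[[0.012,0,0],0,255],[[0.016,0,0],0,255],[[0.020,0,0],0,255],[[0.024,0,0],0,255],[[0.028,0,0],0,255],[[0.032,0,0],0,255]]' && python3 -m jog '[[[0.004,0,0],0,255],[[0.008,0,0],0,255],[[0.012,0,0],0,255],[[0.016,0,0],0,255],[[0.020,0,0],0,255],[[0.024,0,0],0,255],[[0.028,0,0],0,255],[[0.032,0,0],0,255]]'; python3 -c "
from h import *
s=r.read_state();print(Rm(s['tcp_rot']).round(3),s['qpos'].round(3))"
```

```text
time: 5.5
ee_pos: [506.8, -55.8, 50.4]
tcp_rot: [0.174, 3.135, -0.0]
ft_force: [4.6, -0.6, -0.6]
gripper_width: 0.002
finger_force: 2.5
time: 6.3
ee_pos: [475.0, -52.3, 50.4]
tcp_rot: [0.174, 3.135, -0.0]
ft_force: [4.7, -0.1, -0.6]
gripper_width: -0.001
finger_force: 2.5
[[-0.994  0.111  0.002]
 [ 0.111  0.994 -0.   ]
 [-0.002  0.    -1.   ]] [ 0.056  0.675  0.011  2.102 -0.02   0.363  1.544]
```

```bash
python3 -m jog '[[[0.004,0,0],0,255],[[0.008,0,0],0,255],[[0.012,0,0],0,255],[[0.016,0,0],0,255],[[0.020,0,0],0,255],[[0.024,0,0],0,255],[[0.028,0,0],0,255],[[0.032,0,0],0,255]]' && python3 -m jog '[[[0.004,0,0],0,255],[[0.008,0,0],0,255],[[0.012,0,0],0,255],[[0.016,0,0],0,255],[[0.020,0,0],0,255],[[0.023,0,0],0,255],[[0.024,0,0],0,255],[[0.024,0,0],0,255]]'; python3 - <<'E'
from h import *
s=r.read_state();print(Rm(s['tcp_rot']).round(3),s['qpos'].round(3))
im,c=snap('top','t2.png'); im2,c2=snap('scene','s2.png')
a=cv2.resize(im[90:290,255:445,::-1],None,fx=2.1,fy=2.9); b=cv2.resize(im2[110:290,240:430,::-1],None,fx=2,fy=580/180)
cv2.imwrite('pics/both.png',np.hstack([a,b]))if a.shape[0]==b.shape[0] else cv2.imwrite('pics/both.png',a)
E
```

```text
time: 7.1
ee_pos: [443.2, -48.8, 50.4]
tcp_rot: [0.174, 3.135, -0.0]
ft_force: [4.7, -1.2, -0.2]
gripper_width: -0.001
finger_force: 2.5
time: 7.9
ee_pos: [419.1, -46.1, 50.3]
tcp_rot: [0.174, 3.136, -0.0]
ft_force: [5.4, -0.6, 1.6]
gripper_width: 0.005
finger_force: 2.4
[[-0.994  0.11   0.001]
 [ 0.11   0.994 -0.   ]
 [-0.001  0.    -1.   ]] [ 0.051  0.637  0.009  2.251 -0.021  0.252  1.54 ]
```

View pics/both.png

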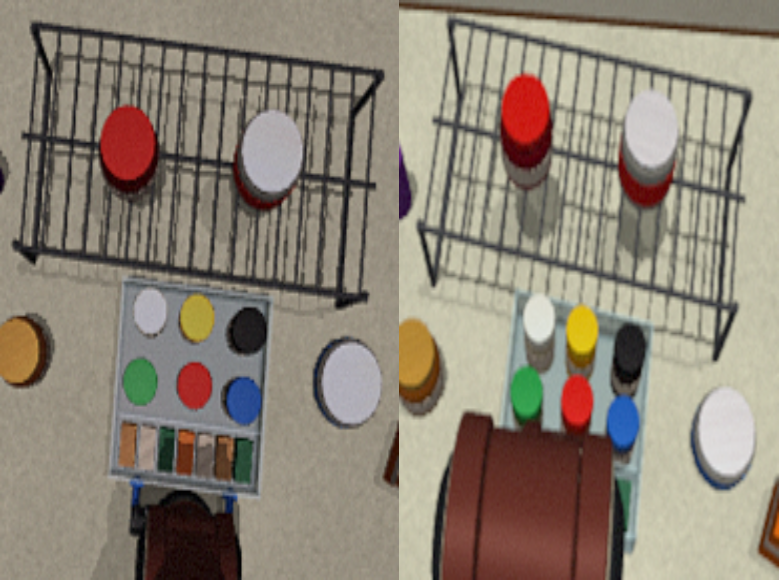

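In the top view the bin is out: the yellow lid at crop (197,317) lies in front of the shelf edge, which runs from (20,245) to (345,298). I'll check the margin in mm.

```bash
python3 - <<'E'
from h import *
for n,f,bx in(('top','t2.png',(335,188,362,210)),('scene','s2.png',(318,200,345,226))):
    im=cv2.imread('pics/'+f); c=r.get_calibration(n); y=cv2.inRange(cv2.cvtColor(im,cv2.COLOR_BGR2HSV),(20,120,110),(35,255,255)); Y=np.zeros_like(y); Y[bx[1]:bx[3],bx[0]:bx[2]]=y[bx[1]:bx[3],bx[0]:bx[2]]
    ys,xs=np.nonzero(Y); P=np.array([onplane(c,(a,b),104)for a,b in zip(xs,ys)]);print(n,xs.min(),xs.max(),ys.min(),ys.max(),'mean',P.mean(0).round(1),'min',P.min(0).round(1),'max',P.max(0).round(1))
    g=lambda u,v:(255+u/2.1,90+v/2.9) if n=='top' else (240+(u-399)/2,110+v*180/580)
    A,B=[onplane(c,g(*p),150)[:2] for p in(((40,251),(340,298)) if n=='top' else ((425,230),(735,308)))]
    d=(B-A)/np.linalg.norm(B-A); nrm=np.array([-d[1],d[0]]); print('edge',A.round(),B.round(),'dist',abs((P.mean(0)[:2]-A)@nrm).round(1))
E
```

```text
top 341 356 192 207 mean [601.9 -67.3 104. ] min [581.5 -86.8 104. ] max [620.3 -48.  104. ]
edge [657. 119.] [ 614. -233.] dist 32.1
scene 324 339 205 225 mean [600.6 -68.1 104. ] min [565.1 -89.2 104. ] max [621.9 -48.9 104. ]
edge [660. 140.] [ 615. -263.] dist 35.8
```

About 10–12 mm clear. I'll pull 10 mm more for margin, then unload the bar and lift the fingers straight up.

```bash
python3 -m jog '[[[0.003,0,0],0,255],[[0.006,0,0],0,255],[[0.009,0,0],0,255],[[0.010,0,0],0,255],[[0.010,0,0],0,255],[[0.006,0,0],0,255],[[0.002,0,0],0,255],[[0.001,0,0],0,255]]' && python3 -m jog '[[[0,0,-0.01],0,255],[[0,0,-0.025],0,255],[[0,0,-0.05],0,255],[[0,0,-0.08],0,255],[[0,0,-0.115],0,255],[[0,0,-0.14],0,255],[[0,0,-0.15],0,255],[[0,0,-0.15],0,255]]'; python3 - <<'E'
from h import *
s=r.read_state(); T=Rm(s['tcp_rot'])
im,c=snap('top','t3.png'); im2,c2=snap('scene','s3.png')
y=cv2.inRange(cv2.cvtColor(im,cv2.COLOR_RGB2HSV),(20,120,110),(35,255,255)); Y=np.zeros_like(y); Y[188:218,335:365]=y[188:218,335:365]
ys,xs=np.nonzero(Y); P=np.array([onplane(c,(a,b),104)for a,b in zip(xs,ys)]);p=P.mean(0);print(xs.min(),xs.max(),ys.min(),ys.max(),p,np.ptp(P,axis=0))
print(T.T@(np.array([p[0],p[1],200])-s['ee_pos']))
E
```

```text
time: 8.8
ee_pos: [415.8, -45.8, 49.5]
tcp_rot: [-0.174, -3.132, -0.0]
ft_force: [0.8, 0.1, -0.9]
gripper_width: 0.004
finger_force: 0.0
time: 9.6
ee_pos: [417.6, -46.0, 201.1]
tcp_rot: [0.174, 3.135, -0.0]
ft_force: [-0.1, -0.2, -0.5]
gripper_width: -0.001
finger_force: 0.0
341 356 195 210 [592.67918502 -66.50031933 104.        ] [3.88221148e+01 3.87499312e+01 2.27373675e-13]
[-176.30579514   -1.06126055    1.39339014]
```

```bash
python3 -m jog '[[[-0.03,0,0],0,255],[[-0.065,0,0],0,255],[[-0.1,0,0],0,255],[[-0.135,-0.001,0],0,255],[[-0.16,-0.001,0],0,255],[[-0.176,-0.001,0.02],0,255],[[-0.176,-0.001,0.04],0,255],[[-0.176,-0.001,0.05],0,255]]' && python3 -m jog '[[[0,0,0.005],0,255],[[0,0,0.005],0,255],[[0,0,0.005],0,255]]';  python3 - <<'E'
from h import *
s=r.read_state(); T=Rm(s['tcp_rot'])
im,c=snap('wrist','w4.png'); print(s['ee_pos'],T.round(3))
cv2.imwrite('pics/w4c.png',cv2.resize(im[130:290,200:440,::-1],None,fx=3,fy=3))
y=cv2.inRange(cv2.cvtColor(im,cv2.COLOR_RGB2HSV),(20,120,60),(35,255,255)); y[:150]=0;y[300:]=0;y[:,:250]=0;y[:,390:]=0
ys,xs=np.nonzero(y);print(xs.min(),xs.max(),ys.min(),ys.max(),onplane(c,(xs.mean(),ys.mean()),104,True))
E
```

```text
time: 10.5
ee_pos: [590.3, -66.2, 145.7]
tcp_rot: [-0.173, -3.129, -0.0]
ft_force: [-0.7, 0.8, -0.9]
gripper_width: 0.0
finger_force: 0.0
time: 10.8
ee_pos: [592.5, -66.4, 145.5]
tcp_rot: [0.174, 3.136, -0.0]
ft_force: [0.3, -0.3, -0.7]
gripper_width: -0.002
finger_force: 0.0
[592.5374743 -66.3922961 145.4994704] [[-0.994  0.11   0.001]
 [ 0.11   0.994 -0.   ]
 [-0.001 -0.    -1.   ]]
285 354 191 252 [583.6846611 -64.8295736 104.       ]
```

View pics/w4c.png

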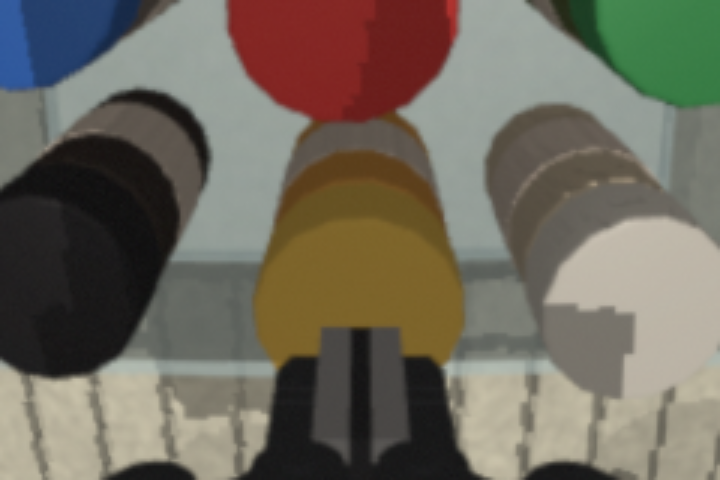

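The wrist view shows the yellow lid (crop columns 255–465, near rim at row 216, centre at about row 303) directly under the closed fingertips at crop (360,326–356).

```bash
python3 - <<'E'
from h import *
c=r.get_calibration('wrist')
f=lambda u,v,z:onplane(c,(200+u/3,130+v/3),z,True).round(1)
print(f(360,216,104),f(255,303,104),f(465,303,104),'tip',f(360,326,126.5),f(360,356,126.5), f(278,360,126.5),f(442,360,126.5))
E
```

```text
[572.3 -63.1 104. ] [588.4 -85.9 104. ] [593.  -44.3 104. ] tip [584.2 -64.4 126.5] [590.1 -65.1 126.5] [589.4 -79.6 126.5] [592.6 -50.7 126.5]
```

The tips are centred on the lid. I'll descend to about 9 mm above it and hold.

```bash
python3 -m jog '[[[0,0,0.004],0,255],[[0,0,0.008],0,255],[[0,0,0.012],0,255],[[0,0,0.0135],0,255],[[0,0,0.0135],0,255],[[0,0,0.0135],0,255],[[0,0,0.0135],0,255],[[0,0,0.0135],0,255]]' && for i in 1 2 3; do python3 -m jog '[[[0,0,0],0,255],[[0,0,0],0,255],[[0,0,0],0,255],[[0,0,0],0,255],[[0,0,0],0,255],[[0,0,0],0,255],[[0,0,0],0,255],[[0,0,0],0,255]]'; done; python3 - <<'E'
from h import *
a,_=snap('scene','s5.png'); b,_=snap('wrist','w5.png'); cv2.imwrite('pics/fin.png',np.hstack([cv2.resize(a[110:290,220:440,::-1],(440,360)),cv2.resize(b[150:290,240:400,::-1],(360,360))]))
E
```

```text
time: 11.65
ee_pos: [592.5, -66.4, 131.6]
tcp_rot: [0.174, 3.137, -0.0]
ft_force: [-0.4, -0.6, -0.5]
gripper_width: -0.003
finger_force: 0.0
time: 12.45
ee_pos: [592.4, -66.4, 131.5]
tcp_rot: [-0.174, -3.137, 0.0]
ft_force: [-0.2, -1.1, 0.4]
gripper_width: -0.0
finger_force: 0.0
time: 13.25
ee_pos: [592.4, -66.4, 131.5]
tcp_rot: [-0.174, -3.137, 0.0]
ft_force: [0.8, -0.4, 0.5]
gripper_width: 0.001
finger_force: 0.0
time: 14.05
ee_pos: [592.4, -66.4, 131.5]
tcp_rot: [-0.174, -3.137, 0.0]
ft_force: [-0.4, -0.1, 0.8]
gripper_width: -0.004
finger_force: 0.0
```

View pics/fin.png

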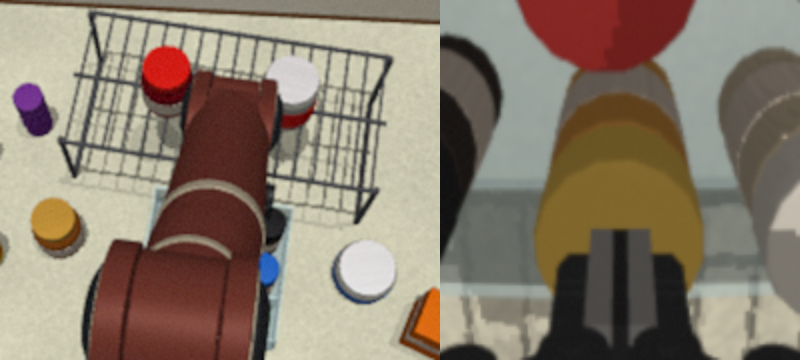

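The final view shows the fingertips about 8 mm above the middle of the yellow lid, with no contact force and the surrounding items undisturbed. The two-second hold is done, so I'm handing in.

```bash
python3 -c "
from station import r
print(r.sign_off())"
```

```text
the job is handed in; nothing more can be done
None
```

I slid the bin out by its handle until the yellow-lid jar was about 20 mm clear of the shelf's edge; the fingertips then held over the middle of its lid, about 8 mm up, for over two seconds, and I handed the job in still pointing, at about 14 s.

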